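# Click the mixer's speed wheel to its mark and start it

### The job

With a fingertip, gently flick the mixer's lobed speed wheel clockwise (seen from above) by its edge, click after click, until its tall ridged lobe rests at the fixed pointer, and do not click past it. Only then press the round start button fully down and let it come up again. Leave the pinch bowl and the tongs where they are.

Things in the scene. Friction and masses are not known exactly. Their poses are not given: they have to be found in the camera images.
- mixer: cobalt-blue base-drive stand mixer, fixed: housing 260 (x) by 460 (y) by 110 mm high, flat top (deck) 110 mm above the counter; origin at its underside's centre, x away from the robot at yaw 0, z up. Wheel axis at (-20, -140), button at (-85, -5) mm. On the +y half stand a fixed steel bowl (200 mm across, centre (0, 115), rim 216 mm above the counter) and a column with an arm, up to 280 mm
- wheel_center (a point): point on the vertical axis of the speed wheel, an aluminium star lying on the deck, 30 mm above the deck; axes as the mixer's, does not turn. Round hub of radius 34 mm, six radial lobes 60 degrees apart, 8 mm thick, reaching to radius 60 mm, standing 6 to 30 mm above the deck. One (the index) carries a ridge 10 mm wide from the hub's centre to its tip, 13 mm taller than the rest
- speed_wheel (a joint): wheel angle (rad), growing clockwise seen from above; 0 = index lobe at the pointer. A spring detent holds it every 60 degrees (1.047 rad): at rest one lobe points to the mixer's +x and one to its -x. Pushed over half a click (30 degrees), it snaps on to the next by itself; takes 3 to 7 N at a lobe's end. Starts two to four clicks below 0; stops at -4 and +1 clicks
- index_tip (a point): top of the outer end of the ridged index lobe, 60 mm from the wheel's axis, 43 mm above the deck; turns with the wheel
- pointer_tip (a point): tip of the fixed aluminium pointer, a T-shaped raised mark on the deck 72 to 101 mm from the wheel's axis on the mixer's +x side, 13 mm above the deck
- start_button (a joint): travel (m) of the sprung white start button: 0 up, 0.006 fully down (4 N)
- start_button_top (a point): centre of the top face of the start button, 32 mm across, pressed straight down, in a low steel housing on the deck
- pinch_bowl_c (a point): centre, half-way up, of a red silicone pinch bowl, 80 mm across and 35 mm high, loose on the counter; to be left alone
- tongs: steel tongs, 235 mm long along x, 82 mm across the tips, 16 mm high, lying loose on a white ceramic tile 8 mm thick; origin at the middle of its underside; to be left alone

How it is judged:
On the way, in this order (a step that is already met when the one before it is completed fails the run):
1. the ridged lobe rests at the pointer (value of joint speed_wheel between -0.15 and 0.15 rad and velocity of joint speed_wheel between -0.2 and 0.2 rad/s), for 0.3 s.
2. the start button is pressed fully down (value of joint speed_wheel between -0.15 and 0.15 rad and value of joint start_button above 0.0048 m), for 0.05 s.
At the end, for the whole second after the job is handed in: the speed wheel rests with its ridged lobe at the pointer (within 0.15 rad), the start button has been pressed and is up again (under 1.5 mm), and the pinch bowl and tongs lie within 25 mm of where they started (value of joint speed_wheel between -0.15 and 0.15 rad and value of joint start_button below 0.0015 m and distance of each of pinch_bowl_c, tongs from where it was at the start of the episode below 0.025 m); the robot touches nothing.
It fails at once if the wheel is clicked past the pointer (value of joint speed_wheel above 0.5 rad).
It fails at once if the start button is pressed while the wheel is not yet at the pointer (value of joint start_button above 0.003 m and not (value of joint speed_wheel between -0.35 and 0.35 rad)).
It fails at once if the wheel is gripped or forced (over 30 N) (contact force between the fingers and speed_wheel above 30 N).
It fails at once if the pinch bowl or tongs are pushed away or picked up (distance of any of pinch_bowl_c, tongs from where it was at the start of the episode above 0.025 m).
It also fails if it takes over 61 s, if anything falls off the work surface, if the arm or the gripper's body presses on something with over 40 N, if the wrist force passes 120 N, or if a joint passes its speed limit or range.

### The arm

A 6-joint arm with a two-finger parallel gripper is mounted at the origin on the work surface. World frame = base frame: x ahead of the robot, y to its left, z up, the work surface at z = 0. Lengths are in m, angles in rad, forces in N, time in s.
With the tool pointing down it reaches from about 0.3 to 0.75 m from the base axis. Payload 8.5 kg.
Tool frame: the origin (TCP) lies between the finger pads; the fingertips stand 25 mm ahead of it and the grasp point (between the pads) lies 6 mm ahead of it; z points along the fingers, y is the line along which they close (so a half turn about z gives the same grasp; the last joint's range is limited). The gripper opens to 85 mm and grips with 20 to 120 N. Pads are 22 mm wide; open, the fingers measure 114 mm over their backs; the gripper's body (76 mm by 85 mm) begins 54 mm behind the grasp point. The pads swing forward as they close: fully open they stand 13 mm farther back than shut.
Start: joints at [-1.414, 0.381, 1.297, -0, 1.464, -0.215], TCP at [0.2, -0.512, 0.256] pointing down, gripper open.
Joint ranges: [-3.11, 3.11], [-0.89, 2.33], [0.22, 2.48], [-1.42, 4.56], [0.17, 2.85], [-2.88, 2.88]. Speed limits (rad/s): [2.39, 2.39, 3.14, 3.14, 3.14, 3.14].

### API

Orientations are given as a rotation vector (axis times angle).
In Python, from rig import status, vision, robot gives the robot as it stands.
- The arm moves only by the tool arm_command, never from a script. Its argument "plan" is text: rows parted by semicolons, each of 6 numbers parted by spaces: the shift along the world's x, y, z in m, then the turn, a rotation vector about the world's x, y, z in degrees. A call has exactly 5 rows; each row is the pose to reach, as a shift and turn from the pose commanded when the call began; what a row does not reach only later rows make up. A row lasts 1/8 s, in which the tool goes at most 62.5 mm and 10.7 degrees, less where a joint would pass 70% of its speed; a pose out of reach is approached as far as the arm can. A call with a gripper value outside its range is refused whole. "fingers" is the opening in per cent of the stroke, from 0 (shut) to 100 (fully open), set as the call begins (left out, the last holds). The fingers move at their own pace and stop on an object; the grip force is fixed at half the most. Time passes only in rows, so rows that repeat a pose let the fingers close, or fill a call up. It gives the time, the measured TCP pose, the force, the opening and the grip force at its end, in the units of the state.
- status.read_state(): the state, without advancing time (a new reading comes with each control period).
- vision.read_camera(name): name is "side" or "top"; returns (picture, depth): 400x640x3 uint8, red, green, blue; 400x640 float32, m along the optical axis (not along the pixel's ray), 0 where there is no reading.
- vision.camera_info(name): a dict with "intrinsics" (3x3 intrinsics, pixels), "dist_coeffs" ([k1, k2, p1, p2, k3] as OpenCV has them; the pictures are not rectified), "world_to_cam" (4x4, takes a point from world to camera coordinates). Camera axes: x right, y up, looking along -z (the intrinsics and any distortion apply to the point x, -y, -z); pixel columns grow to the right and rows downward; lengths in m; the calibration is good to about 2 mm. A picture is of the moment at which its call begins. camera_info takes no time and is no camera call.
- robot.close_job(): hands the job in; it is judged then, once.
Trained networks look in the newest picture that a camera, given by its name, has taken for a name from the list of things; names that differ only in an ending like _2 or _b are one class to them, and where a whole thing is asked for, a point or a joint stands for the part that bears it (a point fixed in the world has none). Each returns a list of dicts, best first, with "confidence" (0 to 1); they miss things now and then, are a little off and sometimes report something else, mostly with a low value. They report only what shows in the picture. A call takes as long as a camera call.
- vision.spot_in(camera, query): "box" ([left, top, width, height] in pixels, round what is visible of it).
The state is a dict: "t": time; "joint_pos": joint angles; "joint_velocities": joint speeds; "joint_efforts": joint torques, N m; "ee_pos": TCP position; "orientation": TCP orientation; "contact_force": force on the tool from outside, world axes, zero at the start; "wrist_torque": the same for the moment, N m; "grip_width": finger opening in m; "grip_force": force on a finger pad.
Only numpy, scipy, OpenCV 4.12 (cv2) and the standard library are available. Lean on these libraries where they do the work, as an engineer would, in place of code of your own. Each camera call takes 0.05 s, during which the arm holds its last target. There are 200 camera calls.

## Working session

There is one attempt and no reset: what is moved stays moved. The work goes in short steps, Python scripts to look and compute and a tool call to move; the robot and the scene stay as the last step left them, time stands still between calls to the robot, and variables do not carry over. Pictures are saved under pics/ and viewed, at most 12 in all, crops included, and the job is handed in when it is done.

Besides the shell and the picture viewer there is one more tool, called after "Emit:" as a command line: name --argument value ..., lists and objects as JSON in quotes. arm_command: Moves the arm, as the interface text tells. Its arguments: {"type":"object","properties":{"plan":{"type":"string"},"fingers":{"type":"number"}},"required":["plan"]}

```bash
mkdir -p pics; ls; cat > h.py <<'E'
import numpy as np, cv2
from rig import status, vision, robot
def cam(n):
    i=vision.camera_info(n); return np.array(i["intrinsics"],float),np.array(i["dist_coeffs"],float),np.array(i["world_to_cam"],float)
def proj(n,P):
    K,d,T=cam(n); P=np.atleast_2d(P)
    c=P@T[:3,:3].T+T[:3,3]; c=c*[1,-1,-1]
    return cv2.projectPoints(c,np.zeros(3),np.zeros(3),K,d)[0].reshape(-1,2)
def ray(n,uv):
    K,d,T=cam(n); p=cv2.undistortPoints(np.array(uv,float).reshape(-1,1,2),K,d).reshape(-1,2)
    r=np.c_[p[:,0],-p[:,1],-np.ones(len(p))]
    R=T[:3,:3]; return -R.T@T[:3,3], r@R   # r scaled to depth 1
def at_z(n,uv,z):
    o,r=ray(n,uv); return o+r*((z-o[2])/r[:,2])[:,None]
def at_d(n,uv,D):
    o,r=ray(n,uv); return o+r*np.atleast_1d(D)[:,None]
def cloud(n,D):
    v,u=np.mgrid[0:D.shape[0],0:D.shape[1]]
    return at_d(n,np.c_[u.ravel(),v.ravel()],D.ravel()).reshape(*D.shape,3)
def tri(uva,uvb,a="top",b="side"):
    o1,r1=ray(a,uva);o2,r2=ray(b,uvb);r1=r1[0];r2=r2[0]
    s=np.linalg.lstsq(np.c_[r1,-r2],o2-o1,rcond=None)[0]
    p,q=o1+s[0]*r1,o2+s[1]*r2; return (p+q)/2,np.linalg.norm(p-q)
E
python3 - <<'E'
from h import *
print(status.read_state())
for n in("top","side"):
    im,D=vision.read_camera(n); cv2.imwrite(f"pics/{n}0.png",im[:,:,::-1]); np.save(f"{n}0.npy",D)
    print(n,np.round(ray(n,[[320,200]]),3).tolist() if 0 else ray(n,[[320,200]]))
    for q in("mixer","speed_wheel","index_tip","pointer_tip","start_button_top","pinch_bowl_c","tongs"):
        print(q,[(np.round(b["box"],1).tolist(),round(b["confidence"],2)) for b in vision.spot_in(n,q)[:2]])
E
```

```text
pics
{'t': 0.0, 'joint_pos': array([-1.41431545e+00,  3.81215142e-01,  1.29828475e+00,  2.30956013e-05,
        1.46360742e+00, -2.15311389e-01]), 'joint_velocities': array([-3.13156923e-04,  9.32964499e-06, -7.31967629e-04, -9.56898972e-04,
        2.10946624e-04,  2.24904434e-04]), 'joint_efforts': array([ 9.44267231e-04, -4.48465312e+01, -2.31279784e+01, -7.00131204e-05,
        4.75433684e-03, -2.26118397e-05]), 'ee_pos': array([ 0.19976206, -0.51215626,  0.25569339]), 'orientation': array([-3.08597966e+00, -5.80368549e-01, -1.05976087e-04]), 'contact_force': array([ 0.34154712, -0.2996916 , -0.61957019]), 'wrist_torque': array([ 0.00773097,  0.03783287, -0.00705081]), 'grip_force': 0.0, 'grip_width': 0.08520234876438608}
top (array([ 0.50473787, -0.05961532,  0.89897565]), array([[ 0.05633235, -0.01719579, -0.99834986]]))
mixer [([58.3, 81.0, 255.0, 160.2], 0.76)]
speed_wheel [([237.4, 153.9, 55.5, 59.7], 0.73)]
index_tip [([236.8, 154.2, 54.2, 56.0], 0.57), ([52.1, 82.7, 265.6, 158.5], 0.38)]
pointer_tip [([58.5, 81.1, 258.1, 161.0], 0.92)]
start_button_top [([187.9, 201.9, 13.9, 15.9], 0.5)]
pinch_bowl_c [([380.2, 250.6, 35.5, 34.3], 0.58)]
tongs [([409.1, 111.6, 37.8, 98.7], 0.95)]
side (array([0.28867403, 0.57083719, 0.87125197]), array([[ 0.26517067, -0.63649997, -0.72465933]]))
mixer [([89.2, 200.4, 262.1, 199.6], 0.96)]
speed_wheel [([261.7, 215.9, 54.9, 52.1], 0.63)]
index_tip [([265.8, 214.2, 51.6, 50.2], 0.71)]
pointer_tip [([88.2, 200.2, 270.5, 198.2], 0.61)]
start_button_top [([279.1, 298.9, 16.7, 17.0], 0.82)]
pinch_bowl_c [([389.6, 186.9, 38.2, 22.6], 0.59)]
tongs [([280.3, 139.9, 81.3, 37.5], 0.93)]
```

```bash
python3 - <<'E'
import cv2,numpy as np
a=cv2.imread("pics/top0.png");b=cv2.imread("pics/side0.png")
c=cv2.resize(a[70:250,40:330],None,fx=2.7,fy=2.7,interpolation=cv2.INTER_CUBIC)
cv2.imwrite("pics/c1.png",c[:580])
cv2.imwrite("pics/c2.png",cv2.resize(b[190:330,230:420],None,fx=4,fy=4,interpolation=cv2.INTER_CUBIC))
E
python3 - <<'E'
from h import *
D=np.load("top0.npy");C=cloud("top",D)
# deck z and wheel from depth
for u,v in [(265,183),(200,180),(195,210),(230,200),(397,267)]:
    print((u,v),np.round(C[v,u],4))
print("wheel tri",tri([[265,183.5]],[[289,241.5]]))
print("button tri",tri([[194.9,209.8]],[[287.5,307.5]]))
E
```

```text
(265, 183) [0.5807 0.0359 0.1394]
(200, 180) [0.5892 0.1735 0.1106]
(195, 210) [0.527  0.1761 0.1309]
(230, 200) [0.5484 0.1106 0.111 ]
(397, 267) [ 0.4007 -0.2535  0.0058]
wheel tri (array([0.58085848, 0.03805474, 0.1197022 ]), np.float64(0.0016456265704729589))
button tri (array([0.52466014, 0.17835916, 0.12040644]), np.float64(0.006429162899607002))
```

View pics/c1.png

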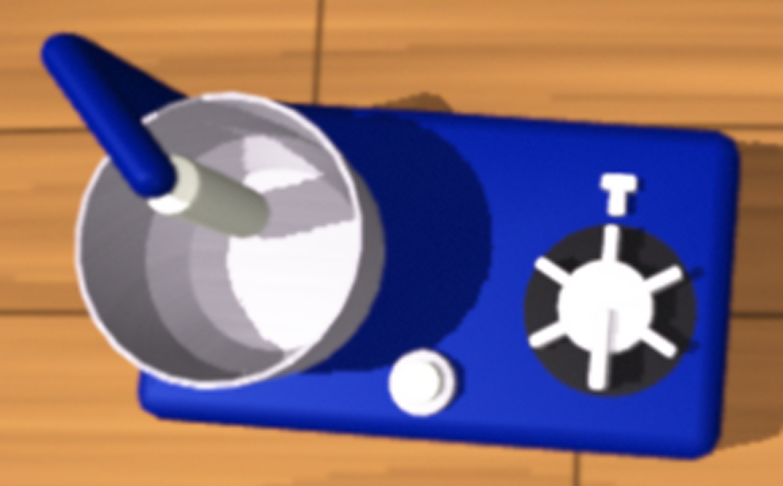

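View pics/c2.png

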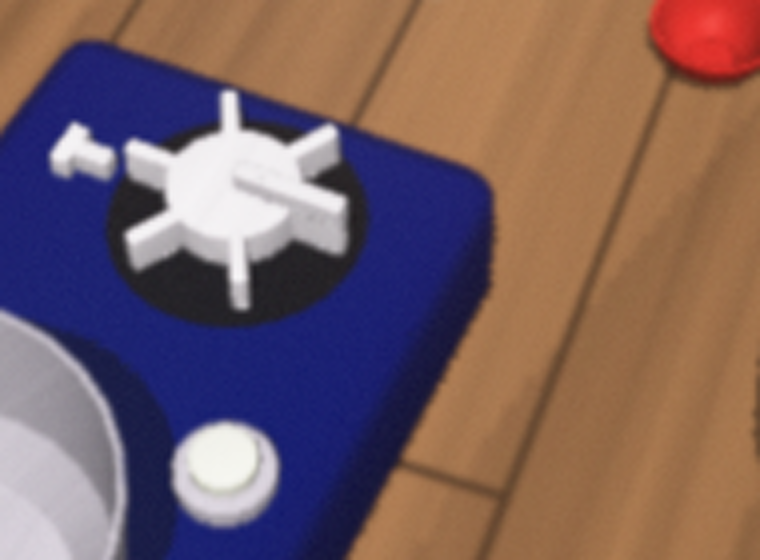

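View pics/top0.png

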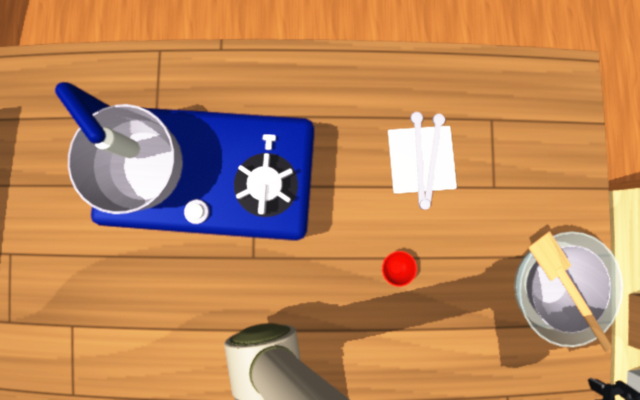

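The top view shows the mixer at upper left, with image up as world +x. The pointer T is at about (269,140). The ridged lobe is at about (262,208), pointing to −x, so the wheel is 3 clicks short. The button is at (196,211). The side view agrees. Next I'll fit the wheel centre, yaw and button precisely.

```bash
cat > fit.py <<'E'
from h import *
from scipy.optimize import least_squares, minimize
def white(n,im,box):
    hsv=cv2.cvtColor(im,cv2.COLOR_RGB2HSV); m=(hsv[...,1]<60)&(hsv[...,2]>125)
    k=np.zeros_like(m); l,t,w,h=box; k[t:t+h,l:l+w]=1; return m&k
def score(n,im,box,z=.140):
    v,u=np.nonzero(np.ones(im.shape[:2])); s=(u>=box[0])&(u<box[0]+box[2])&(v>=box[1])&(v<box[1]+box[3])
    P=at_z(n,np.c_[u[s],v[s]],z)[:,:2]; W=white(n,im,box)[v[s],u[s]]
    return P,W
def model(P,c,yaw):
    q=P-c; r=np.hypot(*q.T); a=np.arctan2(q[:,1],q[:,0])-yaw
    d=(a+np.pi/6)%(np.pi/3)-np.pi/6
    return (r<.034)|((r<.060)&(abs(r*np.sin(d))<.004))
E
python3 - <<'E'
from fit import *
b={"top":(230,145,70,72),"side":(252,205,72,72)}
for n in b:
    im=cv2.imread(f"pics/{n}0.png")[:,:,::-1].copy(); P,W=score(n,im,b[n])
    f=lambda x:-((model(P,x[:2],x[2])==W).mean())
    best=min(((f((x,y,w)),x,y,w) for x in np.arange(.565,.596,.002) for y in np.arange(.022,.053,.002) for w in np.radians(np.arange(-14,15,2))))
    r=minimize(f,best[1:],method="Nelder-Mead",options=dict(initial_simplex=np.array(best[1:])+np.vstack([np.zeros(3),np.diag([.003,.003,.05])])))
    print(n,r.x,np.degrees(r.x[2]),r.fun)
# button: white/steel blob and mixer deck edge yaw
C=cloud("top",np.load("top0.npy"))
im=cv2.imread("pics/top0.png")
hsv=cv2.cvtColor(im,cv2.COLOR_BGR2HSV); m=(abs(hsv[...,0].astype(int)-116)<12)&(hsv[...,1]>150)&(abs(C[...,2]-.110)<.004)
r=cv2.minAreaRect(C[m][:,:2].astype(np.float32)); print("deck",r,"z",np.median(C[m][:,2]))
for n,bx in (("top",(180,195,32,32)),("side",(268,288,42,40))):
    C=cloud(n,np.load(n+"0.npy"));l,t,w,h=bx;Q=C[t:t+h,l:l+w].reshape(-1,3)
    g=Q[(Q[:,2]>.117)&(Q[:,2]<.16)&(np.hypot(Q[:,0]-.525,Q[:,1]-.178)<.04)]
    print(n,cv2.minEnclosingCircle(g[:,:2].astype(np.float32)),np.percentile(g[:,2],[10,50,90,98]))
    C2=C.reshape(-1,3); w=C2[(np.hypot(C2[:,0]-.58,C2[:,1]-.037)<.075)&(C2[:,2]>.115)]
    print("wheel z",np.percentile(w[:,2],[10,50,90,99]))
o=np.array([-.065,.135]);print("expected dist",np.hypot(*o))
E
```

```text
top [ 0.5807152   0.03779772 -0.06885617] -3.945168109977468 -0.9541666666666667
side [ 0.57441276  0.0513763  -0.0671873 ] -3.849548842858443 -0.8819444444444444
deck ((0.6090362668037415, 0.1743096113204956), (0.4465841054916382, 0.24858641624450684), 86.25081634521484) z 0.11087983471575891
top ((0.5242407321929932, 0.17673517763614655), 0.024291999638080597) [0.12178422 0.12575684 0.13409863 0.13519333]
wheel z [0.13783673 0.14116162 0.15210489 0.15579207]
side ((0.5243723392486572, 0.17883913218975067), 0.024936683475971222) [0.12118865 0.12466319 0.13328019 0.13462334]
wheel z [0.12414013 0.14033755 0.1485603  0.15554149]
expected dist 0.14983324063771697
```

Emit:
arm_command --plan "0.03 0.055 0 0 0 10; 0.06 0.108 0 0 0 20; 0.09 0.161 0 0 0 30; 0.12 0.214 0 0 0 40; 0.15 0.267 0 0 0 50" --fingers 0

```text
t: 1.42
ee_pos: [0.3504, -0.2437, 0.2566]
orientation: [2.547, 1.837, 0.0]
contact_force: [0.9, -1.1, -0.8]
grip_width: 0.0001
grip_force: 0.0
```

Emit:
arm_command --plan "0.03 0.055 0 0 0 8; 0.06 0.108 0 0 0 14.8; 0.09 0.161 0 0 0 14.8; 0.12 0.214 0 0 0 14.8; 0.129 0.268 0 0 0 14.8"

```text
t: 2.05
ee_pos: [0.4799, 0.0245, 0.2562]
orientation: [2.295, 2.145, 0.0]
contact_force: [0.5, 0.2, -1.2]
grip_width: 0.0002
grip_force: 0.0
```

Emit:
arm_command --plan "0 0 -0.03 0 0 0; 0 0 -0.06 0 0 0; 0 0 -0.09 0 0 0; 0 0 -0.107 0 0 0; 0 0 -0.107 0 0 0"

```text
t: 2.68
ee_pos: [0.4784, 0.0227, 0.1486]
orientation: [-2.294, -2.143, 0.002]
contact_force: [0.3, 0.5, 0.5]
grip_width: 0.0
grip_force: 0.0
```

```bash
cat > look.py <<'E'
import sys
from fit import *
for n in("top","side"):
    im,D=vision.read_camera(n); np.save(f"{n}1.npy",D)
    c=im[130:240,180:320] if n=="top" else im[180:330,220:370]
    globals()[n]=cv2.resize(c,(390,int(390*c.shape[0]/c.shape[1])),interpolation=cv2.INTER_CUBIC)
h=400;cv2.imwrite("pics/"+sys.argv[1],np.hstack([cv2.copyMakeBorder(a,0,h-a.shape[0],0,0,cv2.BORDER_CONSTANT) for a in(top,side)])[:,:,::-1])
s=status.read_state();R=cv2.Rodrigues(s["orientation"])[0];c,sn=np.cos(np.radians(-3.9)),np.sin(np.radians(-3.9))
d=s["ee_pos"][:2]-[.5807,.0378]
print(s["t"],s["ee_pos"],"rel mm",1e3*np.array([c*d[0]+sn*d[1],-sn*d[0]+c*d[1]]),"ty",R[:,1].round(3),"f",s["contact_force"].round(1))
E
python3 look.py p3.png; python3 - <<'E'
from h import *
tip=np.array(status.read_state()["ee_pos"])
for n in("top","side"):
    C=cloud(n,np.load(n+"1.npy")).reshape(-1,3); d=C-tip
    g=d[(np.abs(d[:,:2]).max(1)<.045)&(d[:,2]<.03)&(C[:,2]>.118)&(C[:,0]<.517)]
    print(n,len(g),g.min(0),g.max(0)) if len(g) else print(n,0)
E
```

```text
2.775 [0.47915815 0.02253336 0.14996838] rel mm [-100.26834156  -22.13768767] ty [ 0.998 -0.068  0.001] f [-0.1 -0.6  0.3]
top 0
side 319 [-0.03303508 -0.01076966 -0.02196437] [0.03366235 0.01515775 0.02991307]
```

View pics/p3.png

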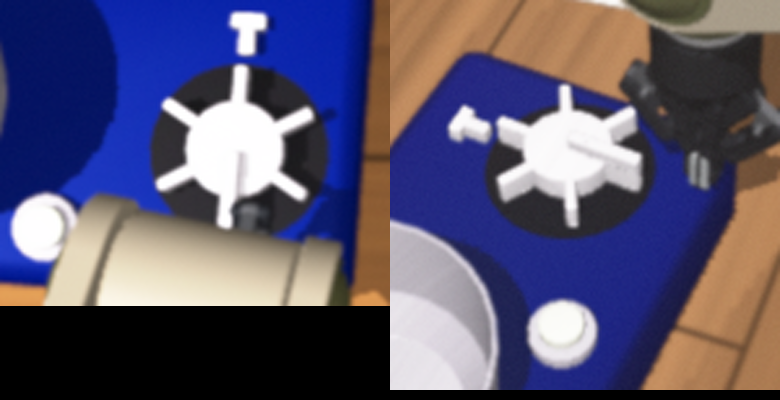

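The tips are shut and stand on the robot side of the wheel, about (697,170) in the right-hand pane, clear of the ridged lobe. I'll measure how thick they are near the end.

```bash
python3 - <<'E'
from h import *
tip=np.array(status.read_state()["ee_pos"]);n="side"
C=cloud(n,np.load(n+"1.npy")).reshape(-1,3); d=C-tip
for a in(-.024,-.015,-.005,.005,.015,.025):
    g=d[(np.abs(d[:,:2]).max(1)<.06)&(abs(d[:,2]-a)<.005)&(C[:,2]>.118)&(C[:,0]<.514)]
    print(a,len(g),(1e3*g.min(0)).round(1),(1e3*g.max(0)).round(1)) if len(g) else 0
E
```

```text
-0.024 7 [ -8.   8. -22.] [  6.1  11.9 -19.2]
-0.015 38 [-15.4  -5.  -19.9] [ 11.9  12.5 -10. ]
-0.005 50 [-16.   -5.1  -9.9] [11.5 12.4 -0.3]
0.005 46 [-15.9  -2.7   0.2] [11.5 11.7  9.7]
0.015 46 [-17.5   3.5  10.4] [19.5 13.9 20. ]
0.025 135 [-33.  -10.8  20.1] [33.7 15.2 29.9]
```

Emit:
arm_command --plan "0.021 -0.0015 0 0 0 0; 0.042 -0.003 0 0 0 0; 0.0424 0.003 0 0 0 0; 0.0427 0.007 0 0 0 0; 0.043 0.011 0 0 0 0"

```text
t: 3.4
ee_pos: [0.5216, 0.0337, 0.1498]
orientation: [2.295, 2.144, 0.0]
contact_force: [1.1, -3.3, 1.2]
grip_width: -0.0001
grip_force: 1.3
```

Emit:
arm_command --plan "0.0003 0.005 0 0 0 0; 0.0007 0.01 0 0 0 0; 0.001 0.015 0 0 0 0; 0.0014 0.02 0 0 0 0; 0.0018 0.026 0 0 0 0"

```text
t: 4.03
ee_pos: [0.5235, 0.0601, 0.1492]
orientation: [-2.295, -2.144, 0.0]
contact_force: [0.1, 0.1, 0.0]
grip_width: 0.0001
grip_force: 0.1
```

```bash
python3 look.py p4.png
```

```text
4.125 [0.52348733 0.06036671 0.14921971] rel mm [-58.61506337  18.62311567] ty [ 0.998 -0.067 -0.   ] f [-0.6 -1.   0.3]
```

View pics/p4.png

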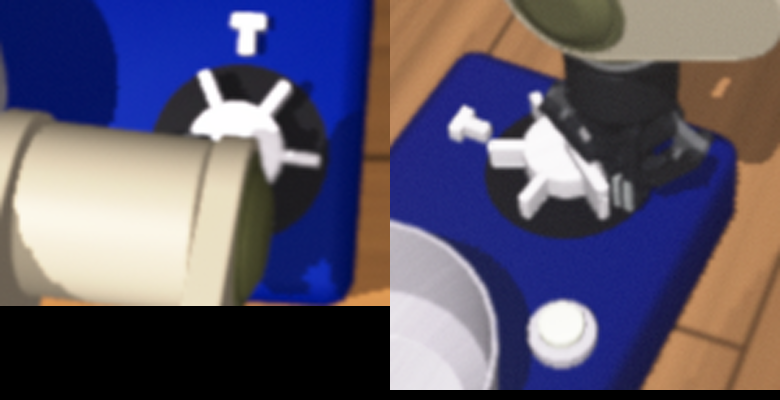

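The wheel is about half a click on: the ridged lobe is at right-pane (600,205) with the finger just behind it at (622,190). There is no force, so it sits at the detent's crest. I'll push a little further.

Emit:
arm_command --plan "0.0002 0.003 0 0 0 0; 0.0004 0.006 0 0 0 0; 0.0006 0.009 0 0 0 0; 0.0006 0.009 0 0 0 0; 0.0006 0.009 0 0 0 0"

```text
t: 4.75
ee_pos: [0.5242, 0.0686, 0.1493]
orientation: [-2.296, -2.145, 0.0]
contact_force: [0.4, 0.2, 0.4]
grip_width: -0.0004
grip_force: 0.0
```

```bash
python3 look.py p5.png
```

```text
4.85 [0.52422506 0.06849649 0.14932178] rel mm [-58.43198922  26.7842422 ] ty [ 0.998 -0.068  0.   ] f [-0.4 -0.1  0.7]
```

View pics/p5.png

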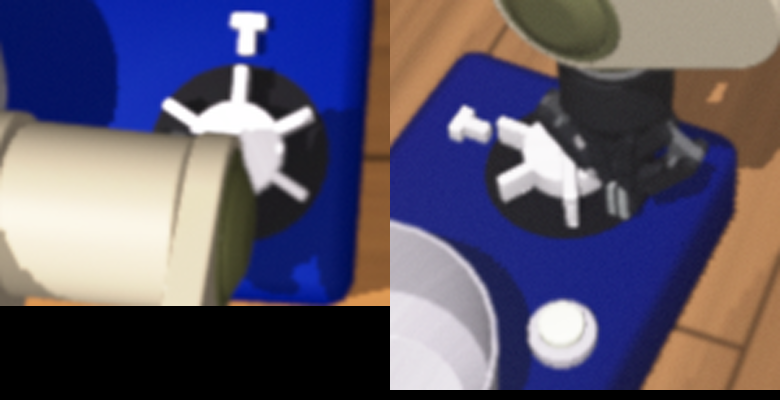

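Emit:
arm_command --plan "-0.03 0.002 0 0 0 0; -0.042 0.003 0 0 0 0; -0.0437 -0.022 0 0 0 0; -0.0453 -0.046 0 0 0 0; -0.0453 -0.046 0 0 0 0"

```text
t: 5.48
ee_pos: [0.4793, 0.0216, 0.1495]
orientation: [2.298, 2.142, 0.001]
contact_force: [0.2, -0.0, -0.2]
grip_width: 0.0001
grip_force: 0.0
```

```bash
python3 look.py p6.png
```

```text
5.575 [0.47912576 0.02280152 0.14939552] rel mm [-100.31889712  -21.87235407] ty [ 0.998 -0.069  0.   ] f [-0.5  0.8 -0.2]
```

View pics/p6.png

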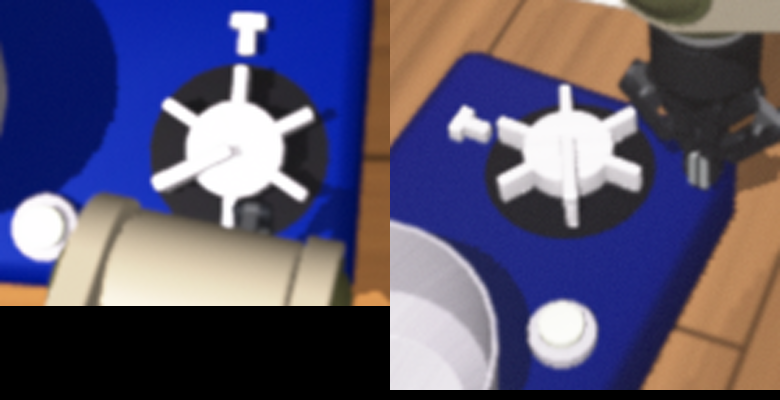

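One click is done: the ridged lobe now points lower-left, at left-pane (160,185), so the wheel is at −2. I'll repeat the flick.

Emit:
arm_command --plan "0.021 -0.0015 0 0 0 0; 0.042 -0.003 0 0 0 0; 0.0424 0.003 0 0 0 0; 0.0427 0.007 0 0 0 0; 0.043 0.011 0 0 0 0"

```text
t: 6.2
ee_pos: [0.5214, 0.034, 0.1493]
orientation: [2.295, 2.145, -0.001]
contact_force: [0.5, -1.9, -1.4]
grip_width: -0.0001
grip_force: 1.4
```

Emit:
arm_command --plan "0.0004 0.006 0 0 0 0; 0.0009 0.013 0 0 0 0; 0.0014 0.02 0 0 0 0; 0.0019 0.028 0 0 0 0; 0.0024 0.035 0 0 0 0"

```text
t: 6.82
ee_pos: [0.5242, 0.0694, 0.1493]
orientation: [-2.295, -2.145, -0.0]
contact_force: [0.3, 0.7, -0.4]
grip_width: -0.0002
grip_force: 0.0
```

Emit:
arm_command --plan "0 0 0 0 0 0; -0.03 0.002 0 0 0 0; -0.042 0.003 0 0 0 0; -0.0437 -0.022 0 0 0 0; -0.0453 -0.046 0 0 0 0"

```text
t: 7.45
ee_pos: [0.4793, 0.0219, 0.1496]
orientation: [2.295, 2.145, 0.001]
contact_force: [-0.9, 0.3, -1.2]
grip_width: -0.0004
grip_force: 0.0
```

```bash
python3 look.py p7.png
```

```text
7.55 [0.47943578 0.02096752 0.14949979] rel mm [-99.88485498 -23.68101802] ty [ 0.998 -0.07   0.001] f [ 0.2  1.2 -0.5]
```

View pics/p7.png

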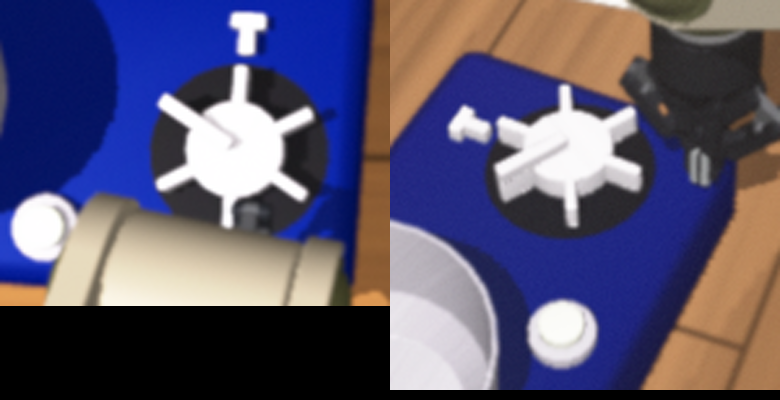

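The ridged lobe now points upper-left, at left-pane (165,100), so the wheel is at −1. One more flick at the gentle pace.

Emit:
arm_command --plan "0.021 -0.0015 0 0 0 0; 0.042 -0.003 0 0 0 0; 0.0424 0.003 0 0 0 0; 0.0427 0.007 0 0 0 0; 0.043 0.011 0 0 0 0"

```text
t: 8.18
ee_pos: [0.5215, 0.0339, 0.1493]
orientation: [2.295, 2.145, -0.001]
contact_force: [0.3, -2.4, -1.6]
grip_width: 0.0
grip_force: 1.4
```

Emit:
arm_command --plan "0.0004 0.006 0 0 0 0; 0.0009 0.013 0 0 0 0; 0.0014 0.02 0 0 0 0; 0.0019 0.028 0 0 0 0; 0.0024 0.035 0 0 0 0"

```text
t: 8.8
ee_pos: [0.5243, 0.0694, 0.1493]
orientation: [-2.295, -2.145, -0.0]
contact_force: [-0.5, -0.3, -0.5]
grip_width: -0.0001
grip_force: 0.0
```

Emit:
arm_command --plan "0 0 0 0 0 0; -0.03 0.002 0 0 0 0; -0.042 0.003 0 0 0 0; -0.042 0.003 0.03 0 0 0; -0.042 0.003 0.06 0 0 0"

```text
t: 9.43
ee_pos: [0.4825, 0.0715, 0.2102]
orientation: [-2.296, -2.144, -0.0]
contact_force: [-0.2, -0.1, 0.2]
grip_width: -0.0003
grip_force: 0.0
```

```bash
python3 look.py p8.png
```

```text
9.525 [0.48386079 0.07139418 0.21222987] rel mm [-98.89987267  26.92984069] ty [ 0.998 -0.068  0.006] f [-0.5 -0.1 -1. ]
```

View pics/p8.png

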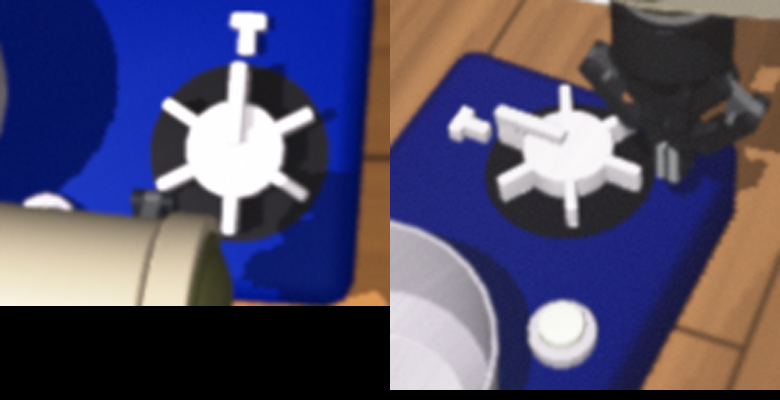

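The ridged lobe now stands at the pointer (left pane (240,65), pointer (247,35)) and the finger is clear. Next is the button. I'll turn the gripper so a flat side faces the steel bowl, and press 8 mm off the button's centre, away from the bowl.

Emit:
arm_command --plan "0.008 0.025 0 0 0 -9; 0.018 0.05 0 0 0 -18; 0.028 0.075 0 0 0 -27; 0.037 0.1 0 0 0 -36; 0.037 0.1 0 0 0 -36"

```text
t: 10.15
ee_pos: [0.5196, 0.1726, 0.2084]
orientation: [-2.844, -1.333, 0.001]
contact_force: [0.3, -0.9, -0.9]
grip_width: -0.0001
grip_force: 0.0
```

Emit:
arm_command --plan "0 0 -0.02 0 0 0; 0 0 -0.035 0 0 0; 0 0 -0.045 0 0 0; 0 0 -0.048 0 0 0; 0 0 -0.05 0 0 0"

```text
t: 10.78
ee_pos: [0.5196, 0.1715, 0.1595]
orientation: [2.846, 1.33, 0.001]
contact_force: [-0.2, -0.2, -0.4]
grip_width: 0.0002
grip_force: 0.0
```

```bash
python3 look.py p9.png
```

```text
10.875 [0.51951268 0.17158098 0.15952542] rel mm [-70.14478299 129.30950286] ty [ 0.767 -0.641  0.   ] f [-0.5 -0.3  0.3]
```

View pics/p9.png

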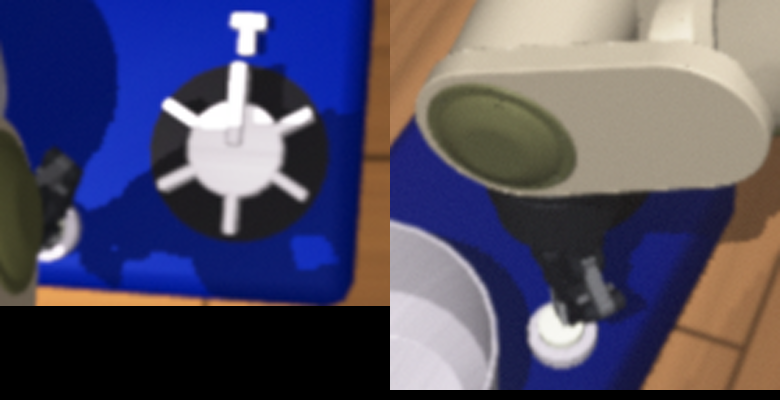

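The tip is over the near part of the button, at right-pane (572,318), well clear of the bowl and just above contact. I'll press slowly.

Emit:
arm_command --plan "0 0 -0.001 0 0 0; 0 0 -0.002 0 0 0; 0 0 -0.003 0 0 0; 0 0 -0.004 0 0 0; 0 0 -0.004 0 0 0"

```text
t: 11.5
ee_pos: [0.5195, 0.1716, 0.1554]
orientation: [2.846, 1.33, 0.0]
contact_force: [-0.7, -0.4, 2.3]
grip_width: 0.0
grip_force: 0.9
```

Emit:
arm_command --plan "0 0 -0.001 0 0 0; 0 0 -0.002 0 0 0; 0 0 -0.003 0 0 0; 0 0 -0.003 0 0 0; 0 0 -0.003 0 0 0"

```text
t: 12.12
ee_pos: [0.5195, 0.1716, 0.1524]
orientation: [2.846, 1.33, 0.0]
contact_force: [0.0, 0.4, 3.6]
grip_width: -0.0001
grip_force: 1.6
```

Emit:
arm_command --plan "0 0 -0.0005 0 0 0; 0 0 -0.001 0 0 0; 0 0 -0.0015 0 0 0; 0 0 -0.002 0 0 0; 0 0 -0.002 0 0 0"

```text
t: 12.75
ee_pos: [0.5195, 0.1716, 0.151]
orientation: [2.846, 1.33, 0.001]
contact_force: [-1.9, -0.6, 9.0]
grip_width: 0.0002
grip_force: 4.4
```

Emit:
arm_command --plan "0 0 0.015 0 0 0; 0 0 0.04 0 0 0; 0 0 0.08 0 0 0; -0.03 -0.04 0.1 0 0 0; -0.06 -0.08 0.1 0 0 0"

```text
t: 13.38
ee_pos: [0.459, 0.0908, 0.252]
orientation: [2.844, 1.331, 0.004]
contact_force: [0.9, -1.3, -0.1]
grip_width: 0.0001
grip_force: 0.0
```

Emit:
arm_command --plan "-0.03 -0.05 0 0 0 0; -0.06 -0.1 0 0 0 0; -0.06 -0.15 0 0 0 0; -0.06 -0.2 0 0 0 0; -0.06 -0.2 0 0 0 0"

```text
t: 14.0
ee_pos: [0.3993, -0.111, 0.2506]
orientation: [2.849, 1.324, -0.0]
contact_force: [-0.0, 0.4, 0.3]
grip_width: -0.0002
grip_force: 0.0
```

```bash
python3 look.py p10.png; python3 - <<'E'
from h import *
for n in("top","side"):
  for k in "01":
    C=cloud(n,np.load(n+k+".npy")).reshape(-1,3); r=np.hypot(C[:,0]-.5245,C[:,1]-.1775)
    print(n,k,"top",np.percentile(C[r<.012,2],[25,50,75]).round(4),"ring",np.percentile(C[(r>.018)&(r<.022),2],[25,50,75]).round(4))
E
```

```text
14.1 [ 0.39915785 -0.10831718  0.25042007] rel mm [-171.18354294 -158.12645903] ty [ 0.766 -0.642 -0.001] f [ 0.   0.2 -0.1]
top 0 top [0.1322 0.1332 0.1341] ring [0.1223 0.1233 0.1244]
top 1 top [0.1323 0.1332 0.134 ] ring [0.1224 0.1232 0.1241]
side 0 top [0.1315 0.1325 0.1336] ring [0.122  0.123  0.1237]
side 1 top [0.1315 0.1324 0.1332] ring [0.1221 0.123  0.1236]
```

View pics/p10.png

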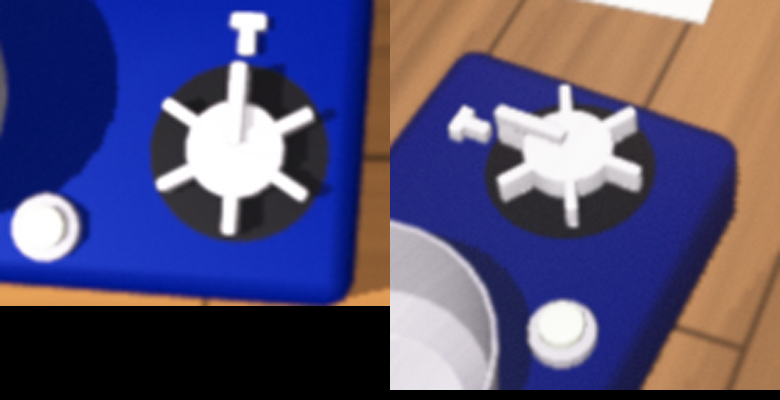

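The button top stands 10 mm above its ring, more than its 6 mm travel. The tip therefore can't have hit the ring, and the 9 N stop was the button bottoming out. The last picture shows the ridged lobe at the pointer, the button up and the robot clear of everything. I'll hand the job in.

```bash
python3 -c "
from rig import robot; print(robot.close_job())"
```

```text
the job is handed in; nothing more can be done
None
```

I flicked the wheel three clicks clockwise so its ridged lobe rests at the pointer, then pressed the start button to its stop and it came back up; the arm stayed clear of the pinch bowl and tongs, and the job is handed in with no verdict returned.

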